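# Fit the divider combs to the sorting rack and clamp them

## Task

Set up the stone-sorting rack: lower every loose blue divider comb into a row of its own in the slotted rack, fully home with each tooth in its slot. Then put the long socket key down the rack's brass tower onto the clamp nut and turn it clockwise until it stops, and put the key back upright in its wooden stand. Leave the jars, bottle and other things standing where they are.

Things in the scene. Friction and masses are not known exactly. Their poses are not given: they have to be found in the camera images.
- comb_1: blue divider comb, one of 3 or 4 alike (an absent one is None), on its teeth, same after a half turn. Origin: centre of the teeth's underside; x lengthwise, z up. Teeth 4 (x) x 30 mm at x = -40, -20, 0, 20, 40, z = 0 to 12 mm; plate 100 x 30 mm, z = 12 to 18; grip rib 60 (x) x 10 mm, z = 18 to 44. 0.1 kg
- comb_2: blue divider comb, one of 3 or 4 alike (an absent one is None), on its teeth, same after a half turn. Origin: centre of the teeth's underside; x lengthwise, z up. Teeth 4 (x) x 30 mm at x = -40, -20, 0, 20, 40, z = 0 to 12 mm; plate 100 x 30 mm, z = 12 to 18; grip rib 60 (x) x 10 mm, z = 18 to 44. 0.1 kg
- comb_3: blue divider comb, one of 3 or 4 alike (an absent one is None), on its teeth, same after a half turn. Origin: centre of the teeth's underside; x lengthwise, z up. Teeth 4 (x) x 30 mm at x = -40, -20, 0, 20, 40, z = 0 to 12 mm; plate 100 x 30 mm, z = 12 to 18; grip rib 60 (x) x 10 mm, z = 18 to 44. 0.1 kg
- comb_4: blue divider comb, one of 3 or 4 alike (an absent one is None), on its teeth, same after a half turn. Origin: centre of the teeth's underside; x lengthwise, z up. Teeth 4 (x) x 30 mm at x = -40, -20, 0, 20, 40, z = 0 to 12 mm; plate 100 x 30 mm, z = 12 to 18; grip rib 60 (x) x 10 mm, z = 18 to 44. 0.1 kg
- rack: fixed sorting rack, board 186 mm (y) by 225 mm (x = -75 to 150). Origin: underside, mid of the slotted part; z up. Rows at y = 66, 22, -22, -66 mm, 33 mm wide, 5 slots each, 7 mm wide, at x = -40, -20, 0, 20, 40. White ribs top z = 20 mm (a seated comb's plate rests on them), slot floor 6, wooden walls 21. Brass tower at x = 115, y = 0: 54 mm wide, top z = 64, bore 33 mm, nut at its bottom
- row_1 (a point): row 1 of the rack (y = 66 mm in the rack's frame): where the origin of a comb lies when it is fully seated in this row (z = 8 mm); axes as the rack's, the comb's x along the rack's x
- row_2 (a point): row 2 of the rack (y = 22 mm in the rack's frame): where the origin of a comb lies when it is fully seated in this row (z = 8 mm); axes as the rack's, the comb's x along the rack's x
- row_3 (a point): row 3 of the rack (y = -22 mm in the rack's frame): where the origin of a comb lies when it is fully seated in this row (z = 8 mm); axes as the rack's, the comb's x along the rack's x
- row_4 (a point): row 4 of the rack (y = -66 mm in the rack's frame): where the origin of a comb lies when it is fully seated in this row (z = 8 mm); axes as the rack's, the comb's x along the rack's x
- nut_top (a point): centre of the clamp nut's top, on the bore's axis, 38 mm below the tower's mouth, 26 mm above the bench; axes as the rack's. Nut: 13 mm square, 15 mm high, on a round 21 mm flange. A key fully on the nut has its origin 15 mm below this point
- clamp_nut (a joint): turn of the clamp nut in rad, growing clockwise seen from above; starts at 0 to 0.3, dead stop (tight) at 1.5. At 0 the square's sides lie along the rack's x and y, at value a they are turned a clockwise from there. Takes about 0.08 N m and stays where it is left
- key: steel socket key, 110 mm tall, 0.12 kg, upright in its stand. Origin: centre of the open lower end; z up to the handle. Square socket 20 mm outside up to z = 24, inside 15.4 mm and 18 mm deep (fits the nut four ways); 12 mm shaft; flat red handle on top, 36 (x) x 10 mm (y), z = 80 to 110 mm. Square's sides lie along x and y
- key_stand: fixed dark wooden stand of the key, 60 x 60 x 40 mm; origin: centre of its underside; in the middle a square hole 23 mm wide, 30 mm deep, its sides along the stand's x and y
- stand_hole (a point): centre of the floor of the stand's hole (10 mm above the bench): where the key's origin lies when the key stands in it; axes as the stand's
- gem_jar_1: bystander: small clear gem jar with a ribbed white lid, 29 mm wide, 18 mm tall; origin at the centre of its underside
- glue_bottle: bystander: slim white bottle, 31 mm wide, 94 mm tall; origin at the centre of its underside
- ring_box: bystander: small white box, 50 x 50 x 34 mm; origin at the centre of its underside
Things that resemble listed ones, but are neither listed nor needed, are in the scene too. What is shaped like the comb_1 but green is not meant.

How it is judged:
On the way, in this order (a step that is already met when the one before it is completed fails the run):
1. every comb is fully seated in a row of the rack ((horizontal distance between comb_1 and row_1 below 0.004 m or horizontal distance between comb_1 and row_2 below 0.004 m or horizontal distance between comb_1 and row_3 below 0.004 m or horizontal distance between comb_1 and row_4 below 0.004 m) and z of each of comb_1, comb_2, comb_3, comb_4 in the frame of rack below 0.0105 m and angle between the x axis of each of comb_1, comb_2, comb_3, comb_4 and the x axis of rack, either way round below 0.06 rad and angle between each of comb_1, comb_2, comb_3, comb_4's own z axis and vertical below 0.06 rad and (horizontal distance between comb_2 and row_1 below 0.004 m or horizontal distance between comb_2 and row_2 below 0.004 m or horizontal distance between comb_2 and row_3 below 0.004 m or horizontal distance between comb_2 and row_4 below 0.004 m) and (horizontal distance between comb_3 and row_1 below 0.004 m or horizontal distance between comb_3 and row_2 below 0.004 m or horizontal distance between comb_3 and row_3 below 0.004 m or horizontal distance between comb_3 and row_4 below 0.004 m) and (horizontal distance between comb_4 and row_1 below 0.004 m or horizontal distance between comb_4 and row_2 below 0.004 m or horizontal distance between comb_4 and row_3 below 0.004 m or horizontal distance between comb_4 and row_4 below 0.004 m)), for 0.2 s.
2. with the key on it, the clamp nut is turned clockwise to its stop (value of joint clamp_nut above 1.35 rad and horizontal distance between key and nut_top below 0.012 m), for 0.2 s.
At the end, for the whole second after the job is handed in: Every comb is seated in a row of its own (within 4 mm of the row's centre, its plate down on the ribs within 2.5 mm, along the row within 0.06 rad), the clamp nut is tight (over 1.35 rad of its 1.5 rad stop), and the key stands at rest in the hole of its stand, within 6 mm of its floor (all of step 1 and value of joint clamp_nut above 1.35 rad and horizontal distance between key and stand_hole below 0.008 m and z of key in the frame of key_stand below 0.016 m and angle between key's own z axis and vertical below 0.2 rad and linear speed of each of key, comb_1, comb_2, comb_3, comb_4 below 0.03 m/s); the robot touches nothing.
It fails at once if a bystander (jar, bottle or box) is pushed over 4 cm away or knocked over (distance of any of gem_jar_1, glue_bottle, ring_box from where it was at the start of the episode above 0.04 m or angle between any of gem_jar_1, glue_bottle, ring_box's own z axis and vertical above 0.6 rad).
Of comb_1, comb_2, comb_3, comb_4 only 3 to 4 are there at a start; the rules pass over those that are not, and their reading is None.
At some moment in a run one of comb_1, comb_2, comb_3, comb_4 may be knocked a few centimetres aside while the robot is not near it.
It also fails if it takes over 208 s, if anything falls off the work surface, if the arm or the gripper's body presses on something with over 40 N, if the wrist force passes 120 N, or if a joint passes its speed limit or range.

## Robot

A 6-joint arm with a two-finger parallel gripper is mounted at the origin on a cart in front of the work surface, level with it; the furniture and walls round the work are solid. World frame = base frame: x ahead of the robot, y to its left, z up, the work surface at z = 0. Lengths are in m, angles in rad, forces in N, time in s.
With the tool pointing down it reaches from about 0.375 to 0.975 m from the base axis. Payload 3.8 kg.
Tool frame: the origin (TCP) lies midway between the tips of the shut fingers; the grasp point (between the pads) lies 19 mm behind it; x points along the fingers, y is the direction in which the jaws open and shut, and the axes are right-handed (so a half turn about x gives the same grasp; the last joint's range is limited). The gripper opens to 88 mm and grips with 3 to 60 N. Pads are 18 mm wide; open, the fingers measure 123 mm over their backs; the gripper's body (75 mm by 187 mm) begins 45 mm behind the grasp point.
Start: joints at [1.304, 0.264, 1.604, -0, 1.274, -0.037], TCP at [0.154, 0.657, 0.239] pointing down, gripper open.
Joint ranges: [-2.63, 2.63], [-0.94, 2.18], [0.31, 2.57], [-1.31, 4.45], [0, 2.66], [-2.55, 2.55]. Speed limits (rad/s): [2.57, 2.57, 3.14, 3.14, 3.14, 3.14].

## Interface

Orientations are given as a rotation vector (axis times angle).
In Python, from cell import manip, inverse_kinematics, cams, order gives the robot as it stands. Calls block until the motion is done:
- manip.move_pose(position, orientation): joint-space move of the TCP to a pose.
- manip.move_linear(position, rate=0.15, rot=None): straight line of the TCP; rot=None keeps the orientation; rate is the mean speed in m/s.
- manip.set_joints(angles): joint-space move.
- manip.set_gripper(opening, force=None): finger opening in m; force is the grip in N (None keeps the last); returns when the fingers have stopped.
- manip.dwell(seconds).
- inverse_kinematics(position, orientation): joint angles nearest the present ones, or None.
- manip.state(): the state.
- cams.capture(name): name is "scene" or "top"; returns a dict with "image" (480x640x3 uint8, blue, green, red), "z_map" (480x640 float32, m along the optical axis (not along the pixel's ray), 0 where there is no reading), "intrinsics" (3x3 intrinsics, pixels), "k1" (the pictures are not rectified: a ray, as slopes to the right and down, at radius r is drawn at 1 + k1 r^2 times it, then the intrinsics apply), "position" and "orientation" of the camera in the world. Camera axes: x right, y down, z forward; pixel columns grow to the right and rows downward; lengths in m; the calibration is good to about 2 mm. A picture is of the moment at which its call begins.
A pose or a line that the arm cannot do raises manip.IKError and nothing moves.
- order.close_job(): hands the job in, once; it reports no verdict.
The state is a dict: "clock": time; "joint_pos": joint angles; "joint_velocities": joint speeds; "tau": joint torques, N m; "tool_pos": TCP position; "tcp_rot": TCP orientation; "contact_force": force on the tool from outside, world axes, zero at the start; "moment": the same for the moment, N m; "gripper_width": finger opening in m.
Only numpy, scipy, OpenCV 4.12 (cv2) and the standard library are available. Lean on these libraries where they do the work, as an engineer would, in place of code of your own. Each camera call takes 0.05 s, during which the arm holds its last target. There are 200 camera calls.

## Working session

There is one attempt and no reset: what is moved stays moved. The work goes in short steps, each a Python script; the robot and the scene stay as the last script left them, time stands still between calls to the robot, and variables do not carry over. Pictures are saved under pics/ and viewed, about 12 in all and at most 16, crops included, and the job is handed in when it is done.

```bash
ls; mkdir -p pics; python3 - <<'E'
from cell import manip, cams
import cv2,numpy as np
for n in("scene","top"):
    c=cams.capture(n); cv2.imwrite(f"pics/{n}0.png",c["image"]); np.savez(f"{n}0.npz",**c)
    print(n,c["intrinsics"],c["k1"],c["position"],c["orientation"])
s=manip.state();print(s)
E
```

```text
pics
scene [[618.79247379   0.         313.5644076 ]
 [  0.         618.79247379 238.17247885]
 [  0.           0.           1.        ]] -0.061408243633999396 [-0.35083343 -1.04523626  0.78376804] [-1.95526443  0.69155639 -0.40131787]
top [[498.0568199    0.         322.52989152]
 [  0.         498.0568199  238.59502932]
 [  0.           0.           1.        ]] -0.05725448842723899 [0.38721299 0.06718952 1.19665243] [-2.17836762  2.19685466 -0.13894177]
{'clock': 0.1, 'joint_pos': array([ 1.30412951e+00,  2.64687955e-01,  1.60523327e+00, -2.52968514e-05,
        1.27372072e+00, -3.68920676e-02]), 'joint_velocities': array([-0.00073521, -0.00034485, -0.00230974,  0.00059083, -0.00223142,
        0.00049132]), 'tau': array([ 1.81592640e-05, -5.03623366e+01, -3.58070254e+01,  7.31373788e-02,
        2.35034991e-02, -6.85053737e-05]), 'tool_pos': array([0.15357019, 0.65663167, 0.23750794]), 'tcp_rot': array([ 0.17879734,  1.5635442 , -0.18199098]), 'contact_force': array([-0.04802428,  0.52051783, -0.63253429]), 'moment': array([0.01869821, 0.07154888, 0.05519762]), 'gripper_width': 0.0881142627707033}
```

View pics/scene0.png

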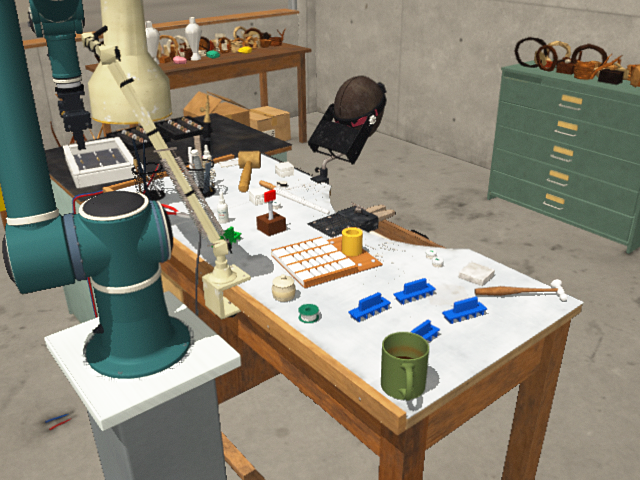

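View pics/top0.png

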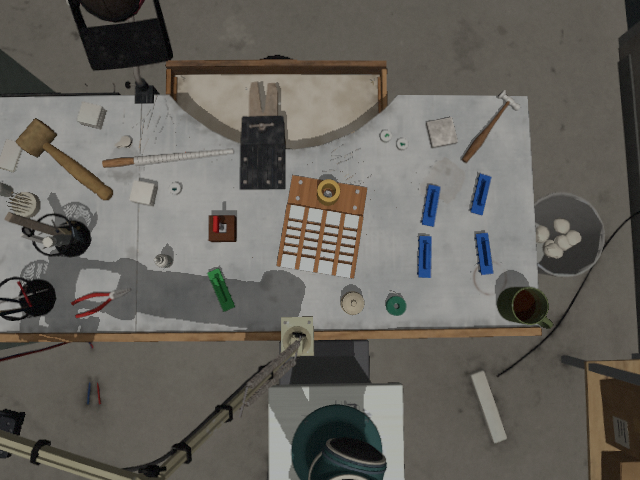

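```bash
cat > h.py <<'E'
import numpy as np, cv2
from scipy.spatial.transform import Rotation as R
def dist(c): return np.array([c["k1"],0,0,0,0],float)
def rays(c,uv):
    p=cv2.undistortPoints(np.asarray(uv,float).reshape(-1,1,2),c["intrinsics"],dist(c)).reshape(-1,2)
    return np.c_[p,np.ones(len(p))]@R.from_rotvec(c["orientation"]).as_matrix().T
def onplane(c,uv,z):
    d=rays(c,uv); o=c["position"]; return o+d*((z-o[2])/d[:,2])[:,None]
def cloud(c):
    v,u=np.mgrid[:480,:640]; d=rays(c,np.c_[u.ravel(),v.ravel()])
    P=c["position"]+d*c["z_map"].reshape(-1,1); P[c["z_map"].ravel()==0]=np.nan
    return P.reshape(480,640,3)
def proj(c,P):
    M=R.from_rotvec(c["orientation"]).as_matrix().T
    return cv2.projectPoints(np.atleast_2d(np.asarray(P,float)),cv2.Rodrigues(M)[0],-M@c["position"],c["intrinsics"],dist(c))[0].reshape(-1,2)
def masks(c):
    hsv=cv2.cvtColor(c["image"],cv2.COLOR_BGR2HSV)
    return lambda lo,hi: cv2.inRange(hsv,np.array(lo),np.array(hi))
def blobs(m,amin):
    n,l,s,ce=cv2.connectedComponentsWithStats(m)
    return [l==i for i in range(1,n) if s[i,4]>amin]
def rect(P):
    (cx,cy),(w,h),a=cv2.minAreaRect(P[:,:2].astype(np.float32)); a=np.radians(a)
    if w<h: w,h,a=h,w,a+np.pi/2
    return np.array([cx,cy]),w,h,(a+np.pi/2)%np.pi-np.pi/2
E
python3 - <<'E'
from h import *
np.set_printoptions(precision=4,suppress=True)
C={n:dict(np.load(f"{n}0.npz")) for n in("scene","top")}
t=C["top"]; X=cloud(t)
print("tcp px",proj(t,[.1536,.6566,.2375]),proj(t,[0,0,0.2]))
print("bench z", np.nanmedian(X[150:180,400:420,2]), np.nanmedian(X[290:300,440:460,2]))
m=masks(t)
for nm,lo,hi in(("blue",(105,120,50),(125,255,255)),("green",(50,120,40),(75,255,255)),("red",(0,180,100),(6,255,255)),):
  for b in blobs(m(lo,hi),40):
    v,u=np.where(b); z=X[b][:,2]
    print(nm,u.mean().round(),v.mean().round(),b.sum(),"z",np.nanpercentile(z,[5,25,50,75,95]))
    top=b&(X[...,2]>.034)
    if nm!="red" and top.sum()>20:
      print("  top",rect(onplane(t,np.c_[np.where(top)[::-1]],.044)), "all",rect(onplane(t,np.c_[u,v],.018)))
# lamp and tall objects
for n in C:
  X=cloud(C[n]); P=X.reshape(-1,3)
  q=P[(P[:,2]>.06)&(P[:,0]>.1)&(P[:,0]<.8)&(abs(P[:,1])<.7)]
  k=np.round(q/.06).astype(int); ku,ct=np.unique(k,axis=0,return_counts=True)
  print(n); print([tuple((a*.06).round(2))+(int(b),) for a,b in zip(ku,ct) if b>4])
big=cv2.resize(t["image"][150:300,190:390],None,fx=4,fy=4,interpolation=cv2.INTER_CUBIC); cv2.imwrite("pics/rack0.png",big)
E
```

```text
tcp px [[ -2.6334 411.3799]] [[342.8997 484.6135]]
bench z 4.698407884151656e-05 -0.0009096211019061773
blue 480.0 194.0 441 z [0.0144 0.0168 0.019  0.0293 0.0458]
  top (array([ 0.6054, -0.3565]), 0.0589299313724041, 0.011744498275220394, np.float64(-0.27471745014074234)) all (array([ 0.6062, -0.3572]), 0.09830755740404129, 0.030697209760546684, np.float64(-0.2560327119327468))
blue 430.0 205.0 470 z [0.014  0.0172 0.0193 0.0367 0.0456]
  top (array([ 0.5798, -0.2331]), 0.05950811877846718, 0.012126881629228592, np.float64(-0.19806807870079002)) all (array([ 0.5794, -0.2321]), 0.09939219057559967, 0.030350951477885246, np.float64(-0.2048486199941859))
blue 484.0 253.0 475 z [0.0143 0.0172 0.0193 0.0342 0.0451]
  top (array([ 0.4612, -0.3587]), 0.059619273990392685, 0.01325094886124134, np.float64(0.1202400920309099)) all (array([ 0.4612, -0.359 ]), 0.09920893609523773, 0.03249680623412132, np.float64(0.08812777883051859))
blue 424.0 256.0 482 z [0.0142 0.0168 0.0189 0.0347 0.0447]
  top (array([ 0.4556, -0.2143]), 0.05874072387814522, 0.00949325505644083, np.float64(-0.0293612178600
[... 12672 characters left out ...]
, np.float64(0.6), np.float64(0.06), 60), (np.float64(0.54), np.float64(0.6), np.float64(0.12), 122), (np.float64(0.54), np.float64(0.66), np.float64(0.06), 119), (np.float64(0.54), np.float64(0.66), np.float64(0.12), 298), (np.float64(0.54), np.float64(0.66), np.float64(0.18), 127), (np.float64(0.54), np.float64(0.72), np.float64(0.18), 18), (np.float64(0.6), np.float64(0.0), np.float64(0.06), 167), (np.float64(0.6), np.float64(0.06), np.float64(0.06), 76), (np.float64(0.66), np.float64(0.0), np.float64(0.06), 15), (np.float64(0.72), np.float64(0.72), np.float64(0.06), 9), (np.float64(0.78), np.float64(0.66), np.float64(0.06), 14), (np.float64(0.78), np.float64(0.72), np.float64(0.06), 39)]
```

View pics/rack0.png

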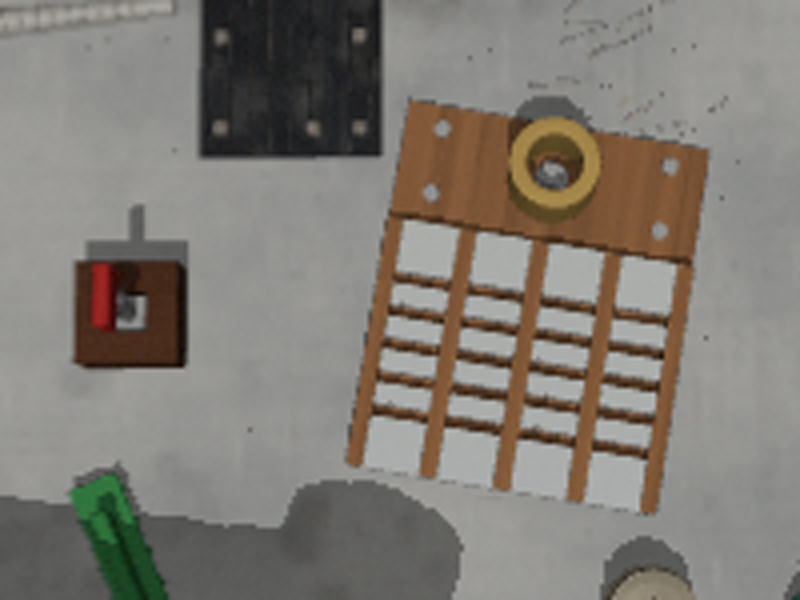

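```bash
python3 - <<'E'
from h import *
from cell import manip, inverse_kinematics as ik
np.set_printoptions(precision=3,suppress=True)
rv=lambda yaw:(R.from_euler('z',yaw)*R.from_euler('y',np.pi/2)).as_rotvec()
A=[];b=[];
print(ik([.5,0,.2],rv(0)),ik([.5,.24,.2],rv(0)),ik([.5,0,.2],rv(np.pi/2)),ik([.5,0,.2],rv(-np.pi/2)))
for r in np.linspace(.4,.9,8):
  for z in(.05,.2,.35):
    q=ik([r,0,z],rv(0))
    if q is None: continue
    q2,q3=q[1],q[1]+q[2]
    if abs(q[3])>.1: print("flip",q);continue
    A+= [[np.sin(q2),np.sin(q3),np.cos(q3),0,1,0],[np.cos(q2),np.cos(q3),-np.sin(q3),-1,0,0]]; b+=[r,z]
x,res,_,_=np.linalg.lstsq(np.array(A),np.array(b),rcond=None); print("a,b,c,h,off",x,res)
C={n:dict(np.load(f"{n}0.npz")) for n in("scene","top")}
s=C["scene"];X=cloud(s)
for p in[(228,285),(220,250),(200,200),(180,160),(160,130),(140,95),(120,65),(105,45),(95,35),(90,30),(85,45),(110,60),(130,20),(130,50),(110,100),(160,100),(25,100),(30,250),(60,10),(60,45),(70,90),(120,205)]: 
  w=X[p[1]-1:p[1]+2,p[0]-1:p[0]+2].reshape(-1,3); print(p,np.nanmedian(w,0))
print('top')
X=cloud(C["top"])
for p in[(297,337),(270,365),(220,420),(180,462),(165,472),(150,470),(100,455),(50,437),(20,425),(8,420)]:
  w=X[p[1]-1:p[1]+2,p[0]-1:p[0]+2].reshape(-1,3); print(p,np.nanmedian(w,0))
E
```

```text
[-0.05  -0.041  2.014 -0.     1.168 -1.621] [ 0.403  0.065  1.907 -0.     1.17  -1.168] None [-0.05  -0.041  2.014 -0.     1.168 -0.05 ]
a,b,c,h,off [0.512 0.566 0.001 0.088 0.001 0.   ] []
(228, 285) [0.252 0.053 0.023]
(220, 250) [0.251 0.074 0.107]
(200, 200) [0.238 0.12  0.22 ]
(180, 160) [0.22  0.158 0.309]
(160, 130) [ 0.745  1.433 -0.032]
(140, 95) [0.357 0.673 0.336]
(120, 65) [0.332 0.726 0.42 ]
(105, 45) [0.131 0.28  0.556]
(95, 35) [0.275 0.734 0.509]
(90, 30) [nan nan nan]
(85, 45) [0.239 0.72  0.49 ]
(110, 60) [0.13  0.255 0.529]
(130, 20) [0.384 0.736 0.538]
(130, 50) [0.371 0.733 0.455]
(110, 100) [0.281 0.715 0.326]
(160, 100) [0.422 0.68  0.307]
(25, 100) [-0.099  0.07   0.522]
(30, 250) [-0.164 -0.013  0.287]
(60, 10) [0.065 0.324 0.632]
(60, 45) [0.141 0.625 0.513]
(70, 90) [0.145 0.625 0.396]
(120, 205) [-0.002 -0.037  0.333]
top
(297, 337) [0.279 0.089 0.115]
(270, 365) [0.241 0.137 0.252]
(220, 420) [0.179 0.205 0.397]
(180, 462) [0.149 0.243 0.495]
(165, 472) [0.143 0.257 0.518]
(150, 470) [0.157 0.267 0.549]
(100, 455) [-0.297  0.921 -0.897]
(50, 437) [-0.224  1.128 -0.898]
(20, 425) [0.148 0.571 0.309]
(8, 420) [0.166 0.571 0.345]<stdin>:18: RuntimeWarning: All-NaN slice encountered
```

```bash
cat >> h.py <<'E'
def fitrack(c,X=None,init=None):
    X=cloud(c); hsv=cv2.cvtColor(c["image"],cv2.COLOR_BGR2HSV); img=hsv[...,1].astype(float)
    m=cv2.inRange(hsv,np.array((5,90,40)),np.array((20,255,255)))
    if init is None:
        m[(X[...,2]>.04)|~(abs(X[...,0]-.47)<.25)|~(abs(X[...,1]-.06)<.2)]=0
        m=cv2.morphologyEx(m,cv2.MORPH_CLOSE,np.ones((5,5)))
        b=max(blobs(m,100),key=lambda b:b.sum())
        P=onplane(c,np.c_[np.where(b)[::-1]],.021); cen,w,h,a=rect(P)
        print("board",cen,w,h,a)
        o=cen-.0375*np.array([np.cos(a),np.sin(a)])
    else: o,a=init
    g=np.mgrid[-50:50.1:.5,-90:90.1:.5]*1e-3; gx,gy=g
    for it in range(4):
        ca,sa=np.cos(a),np.sin(a)
        W=np.c_[(o[0]+ca*gx-sa*gy).ravel(),(o[1]+sa*gx+ca*gy).ravel(),np.full(gx.size,.0205)]
        uv=proj(c,W).astype(np.float32).reshape(gx.shape+(2,))
        I=cv2.remap(img.astype(np.float32),uv[...,0],uv[...,1],cv2.INTER_LINEAR)
        rows=[]; rhs=[]
        for ry in(.066,.022,-.022,-.066):
            for sx in(-.04,-.02,0,.02,.04):
                k=(abs(gx-sx)<.0098)&(abs(gy-ry)<.011); w=I[k]-np.percentile(I[k],15); w=np.clip(w,0,None)
                dx=(w*(gx[k]-sx)).sum()/w.sum(); rows.append([1,0,-ry]); rhs.append(dx)
        for wy in(.044,0,-.044):
            for sx in(-.03,-.01,.01,.03):
                k=(abs(gx-sx)<.005)&(abs(gy-wy)<.015); w=I[k]-np.percentile(I[k],20); w=np.clip(w,0,None)
                dy=(w*(gy[k]-wy)).sum()/w.sum(); rows.append([0,1,sx]); rhs.append(dy)
        s,_,_,_=np.linalg.lstsq(np.array(rows),np.array(rhs),rcond=None)
        o=o+[ca*s[0]-sa*s[1],sa*s[0]+ca*s[1]]; a=a+s[2]
    return o,a,np.std(np.array(rhs)-np.array(rows)@s)
def combs(c,X=None):
    X=cloud(c); out=[]
    for b in blobs(masks(c)((105,120,50),(125,255,255)),60):
        uv=np.c_[np.where(b)[::-1]]
        top=b&(X[...,2]>.034); hz=np.nanpercentile(X[b][:,2],95)
        cen,w,h,a=rect(onplane(c,uv,hz-.026 if hz>.05 else .018)); zt=hz if hz>.05 else .044
        out.append((cen,a,onplane(c,np.c_[np.where(top)[::-1]],zt)[:,:2].mean(0),w,h,hz,b.sum()))
    return out
E
python3 - <<'E'
from h import *
np.set_printoptions(precision=4,suppress=True)
t=dict(np.load("top0.npz")); X=cloud(t)
o,a,s=fitrack(t); print("rack",o,a,s)
Rm=np.array([[np.cos(a),-np.sin(a)],[np.sin(a),np.cos(a)]])
print("tower exp",o+Rm@[.115,0])
m=masks(t)
br=[b for b in blobs(m((15,110,100),(30,255,255)),60)]
for b in br:
  b=b&(X[...,2]>.05)
  if b.sum()>20: P=onplane(t,np.c_[np.where(b)[::-1]],.064); print("brass",rect(P),P.mean(0))
k=(m((0,60,20),(12,255,110))>0)&(X[...,2]>.03)&(X[...,2]<.05)&(abs(X[...,0]-.49)<.07)&(abs(X[...,1]-.26)<.07)
b=max(blobs(k.astype(np.uint8),10),key=lambda b:b.sum());print("stand",rect(onplane(t,np.c_[np.where(b)[::-1]],.04)),b.sum())
r=(m((0,150,70),(8,255,255))>0)&(X[...,2]>.1); print("handle",rect(onplane(t,np.c_[np.where(r)[::-1]],.12)),onplane(t,np.c_[np.where(r)[::-1]],.12).mean(0))
for c in combs(t): print(*c)
E
```

```text
board [0.53   0.0297] 0.21926309168338776 0.18528783321380615 -0.16971792994857005
rack [0.4938 0.0357] -0.17006031691342727 0.00012927341749301074
tower exp [0.6072 0.0163]
brass (array([0.6075, 0.0163]), 0.0526658296585083, 0.051968544721603394, np.float64(0.9709477870782122)) [0.607  0.0164 0.064 ]
stand (array([0.525 , 0.2651]), 0.05938141420483589, 0.0583280473947525, np.float64(0.006945778995765428)) 475
handle (array([0.4536, 0.4713]), 0.4537326693534851, 0.036095649003982544, np.float64(-1.2444220070430783)) [0.5206 0.2758 0.12  ]
[ 0.6062 -0.3572] -0.2560327119327468 [ 0.606  -0.3572] 0.09830755740404129 0.030697209760546684 0.04575739639263778 441
[ 0.5794 -0.2321] -0.2048486199941859 [ 0.5788 -0.2332] 0.09939219057559967 0.030350951477885246 0.045628339528873574 470
[ 0.4612 -0.359 ] 0.08812777883051859 [ 0.4606 -0.3594] 0.09920893609523773 0.03249680623412132 0.04513509456862608 475
[ 0.4552 -0.2132] -0.05799206379118438 [ 0.4549 -0.2144] 0.09901313483715057 0.031046418473124504 0.04465446231766131 482
```

```bash
cat >> h.py <<'E'
def rv(yaw): return (R.from_euler('z',yaw)*R.from_euler('y',np.pi/2)).as_rotvec()
def yawof(st): y=R.from_rotvec(st["tcp_rot"]).as_matrix()[:,1]; return np.arctan2(-y[0],y[1])
def jt(q1,r,z,q6):  # tool-down joint target
    a,b,h=.512,.566,.088; Z=z+h; D=np.hypot(r,Z)
    q3=np.arccos((D*D-a*a-b*b)/(2*a*b)); q2=np.arctan2(r,Z)-np.arcsin(b*np.sin(q3)/D)
    return [q1,q2,q3,0,np.pi-q2-q3,q6]
E
python3 - <<'E'
from h import *
from cell import manip,cams
np.set_printoptions(precision=3,suppress=True)
def rep(): s=manip.state(); print(round(s["clock"],2),s["tool_pos"],s["contact_force"],np.linalg.norm(s["contact_force"]))
for j in [(1.304,.672,.50,-.037),(1.40,.60,.66,-.037),(1.40,.42,.78,-.037),(.75,.42,.74,-.6),(.65,.48,.45,-1.0)]:
    manip.set_joints(jt(*j)); rep()
manip.set_joints(jt(-.35,.50,.35,-1.8)); rep()
t=cams.capture("top")
for c in combs(t): print(*c)
E
```

```text
1.12 [0.153 0.655 0.496] [ 0.51   0.419 -0.802] 1.0390074394167654
1.89 [0.078 0.597 0.656] [-0.197 -0.193  0.048] 0.27969491379202366
2.76 [0.047 0.421 0.776] [-0.084  1.196 -0.041] 1.1996178663822954
3.82 [0.291 0.306 0.738] [ 1.133  0.378 -0.305] 1.2332796265246855
4.97 [0.367 0.311 0.45 ] [-0.798  0.041  0.446] 0.9148427385520234
6.72 [ 0.479 -0.147  0.349] [0.339 0.259 0.167] 0.4580048962499353
[ 0.602 -0.238] -0.17278562520823204 [ 0.59  -0.235] 0.0531836561858654 0.030387425795197487 0.04723090603711216 243
[ 0.548 -0.222] -0.20285684181491614 [ 0.551 -0.225] 0.03307824209332466 0.023903485387563705 0.04414757005440045 126
[ 0.45  -0.213] -0.05799206379118438 [ 0.455 -0.214] 0.08911716192960739 0.031046418473124504 0.04597216873118408 445
[ 0.44  -0.361] 0.08871746927488933 [ 0.447 -0.359] 0.056385669857263565 0.03249776363372803 0.044796439458167935 273
```

```bash
cat >> h.py <<'E'
from cell import manip,cams
RO=np.array([.4938,.0357]); RA=-.170
def rk(x,y): return RO+np.array([np.cos(RA)*x-np.sin(RA)*y,np.sin(RA)*x+np.cos(RA)*y])
def st(msg=""):
    s=manip.state(); print(msg,round(s["clock"],1),np.round(s["tool_pos"],4),"F",np.round(s["contact_force"],1),"w",round(s["gripper_width"],4)); return s
GZ=.022
def pick(xy,yaw):
    manip.move_pose([*xy,.14],rv(yaw)); manip.set_gripper(.04)
    manip.move_linear([*xy,GZ],rate=.12); manip.set_gripper(.0,force=35); st("grasped")
    manip.move_linear([*xy,.14],rate=.15); return st("lifted")["gripper_width"]>.006
def lower(xy,z0,z1,fmax,step=.002,f0=None):
    z=z0
    f0=manip.state()["contact_force"][2] if f0 is None else f0
    while z>z1+1e-6:
        z=max(z-step,z1); manip.move_linear([*xy,z],rate=.03)
        if manip.state()["contact_force"][2]-f0>fmax: break
    return z
def place(row,off=(0,0)):
    ry=(.066,.022,-.022,-.066)[row-1]
    xy=rk(off[0],ry+off[1]); manip.move_pose([*xy,.14],rv(RA)); manip.move_linear([*xy,.048],rate=.12); manip.dwell(.2)
    f0=st("above")["contact_force"][2]
    for d in [(0,0)]+[(s*.0012*k,t) for k in(1,2) for t in(0,.0012,-.0012) for s in(1,-1)]+[(0,.0015),(0,-.0015)]:
        p=rk(off[0]+d[0],ry+off[1]+d[1]); z=lower(p,.046,.0295,12,f0=f0)
        tz=manip.state()["tool_pos"][2]; s=st(f"try {np.round(d,4)} z{z:.4f}")
        if tz<.0335: break
        manip.move_linear([*p,.046],rate=.06)
    else: print("NOT SEATED"); return False
    manip.set_gripper(.03); manip.move_linear([*p,.14],rate=.15); st("released"); return True
E
python3 - <<'E'
from h import *
if pick((.4552,-.2138),-.05): place(4)
manip.set_joints(jt(.65,.48,.45,-1.0))
for n in("top","scene"):
    c=cams.capture(n); cv2.imwrite(f"pics/{n}1.png",c["image"]); np.savez(f"{n}1.npz",**c)
    if n=="top": [print(np.round(np.r_[k[0],k[1:2],k[2],k[3:]],4)) for k in combs(c)]
E
```

```text
grasped 10.2 [ 0.4554 -0.2139  0.0222] F [0.2 0.1 1.1] w 0.0097
lifted 11.1 [ 0.4544 -0.2134  0.139 ] F [ 1.7  0.7 -0.3] w 0.0093
above 13.0 [ 0.4835 -0.0294  0.049 ] F [-0.4  0.7 -1.2] w 0.0096
try [0 0] z0.0295 15.3 [ 0.4828 -0.0297  0.0302] F [-2.4 -5.4  7.2] w 0.0097
released 16.7 [ 0.4819 -0.0293  0.1391] F [ 0.5 -0.7 -0.5] w 0.0305
[ 6.064e-01 -3.573e-01 -2.856e-01  6.057e-01 -3.566e-01  9.850e-02
  3.160e-02  4.490e-02  4.620e+02]
[ 5.794e-01 -2.321e-01 -2.048e-01  5.789e-01 -2.333e-01  9.940e-02
  3.040e-02  4.540e-02  4.800e+02]
[ 4.873e-01 -3.791e-01  8.440e-02  4.871e-01 -3.790e-01  9.900e-02
  3.180e-02  4.490e-02  4.820e+02]
[ 4.822e-01 -2.740e-02 -1.695e-01  4.821e-01 -2.690e-02  9.820e-02
  2.940e-02  5.350e-02  5.160e+02]
```

```bash
cat > go.py <<'E'
from h import *
for row in (3,2,1):
    c=cams.capture("top"); L=[k for k in combs(c) if k[0][1]<-.12 and k[6]>380]
    k=min(L,key=lambda k:-k[0][1]); xy=(k[0]+k[2])/2; print("comb",xy,k[1],len(L))
    assert pick(xy,k[1])
    ok=place(row)
    manip.set_joints(jt(.65,.48,.45,-1.0))
    if not ok: break
for n in("top","scene"):
    c=cams.capture(n); cv2.imwrite(f"pics/{n}2.png",c["image"]); np.savez(f"{n}2.npz",**c)
    if n=="top": [print(np.round(np.r_[k[0],k[1:2],k[2],k[3:]],4)) for k in combs(c)]; cv2.imwrite("pics/crop2.png",cv2.resize(c["image"][150:300,190:390],None,fx=4,fy=4))
E
python3 go.py
```

```text
comb [ 0.57895874 -0.23288662] -0.2048486199941859 3
grasped 22.9 [ 0.5792 -0.2331  0.0224] F [ 0.1 -0.3  2. ] w 0.0096
lifted 23.9 [ 0.5781 -0.2325  0.1388] F [-0.8  0.4 -1.6] w 0.0096
above 26.0 [0.491 0.014 0.049] F [ 0.4 -0.1 -1.6] w 0.0101
try [0 0] z0.0295 28.3 [0.4903 0.0137 0.0303] F [-1.6 -5.6  6.3] w 0.0099
released 29.7 [0.4893 0.014  0.1391] F [ 0.2 -0.4  0.6] w 0.0302
comb [ 0.60604381 -0.35675032] -0.2633661254684432 2
grasped 36.1 [ 0.6062 -0.357   0.0224] F [ 0.8 -1.2  2.5] w 0.0098
lifted 37.0 [ 0.6052 -0.3562  0.1386] F [ 0.6  1.2 -1.4] w 0.0095
above 39.7 [0.4984 0.0575 0.049 ] F [ 0.  -0.2 -1.2] w 0.0097
try [0 0] z0.0295 42.0 [0.4977 0.0571 0.0303] F [-2.6 -7.   6.2] w 0.0098
released 43.4 [0.4967 0.0573 0.1391] F [ 0.3 -1.   0. ] w 0.0298
comb [ 0.48726286 -0.3790405 ] 0.08443988328724727 1
grasped 49.7 [ 0.4875 -0.3793  0.0224] F [-0.3 -0.2  0.9] w 0.0097
lifted 50.7 [ 0.4865 -0.3784  0.1388] F [ 0.6  0.3 -1.5] w 0.0096
above 53.5 [0.5058 0.1009 0.049 ] F [ 0.1 -0.1 -0. ] w 0.0095
try [0 0] z0.0295 55.8 [0.5053 0.1004 0.0304] F [-0.8 -6.7  7.5] w 0.0094
released 57.2 [0.5042 0.1007 0.1391] F [ 0.1 -1.2  0. ] w 0.0301
[ 5.038e-01  1.023e-01 -1.670e-01  5.039e-01  1.021e-01  9.840e-02
  2.950e-02  5.310e-02  5.160e+02]
[ 4.979e-01  5.890e-02 -1.706e-01  4.973e-01  5.900e-02  9.850e-02
  2.940e-02  5.340e-02  5.190e+02]
[ 4.905e-01  1.560e-02 -1.700e-01  4.898e-01  1.600e-02  9.830e-02
  2.940e-02  5.270e-02  5.180e+02]
[ 4.823e-01 -2.750e-02 -1.695e-01  4.821e-01 -2.700e-02  9.860e-02
  2.940e-02  5.370e-02  5.170e+02]
```

```bash
python3 - <<'E'
from h import *
np.set_printoptions(precision=4,suppress=True)
t=dict(np.load("top2.npz")); X=cloud(t); m=masks(t)
r=(m((0,150,70),(8,255,255))>0)&(X[...,2]>.1)&(abs(X[...,0]-.52)<.08)&(abs(X[...,1]-.27)<.08)
uv=np.c_[np.where(r)[::-1]];P=onplane(t,uv,.12);print("handle",rect(P),P.mean(0),len(P))
s=dict(np.load("scene2.npz")); X=cloud(s); m=masks(s)
r=(m((0,150,70),(8,255,255))>0)&(X[...,2]>.08)&(abs(X[...,0]-.52)<.08)&(abs(X[...,1]-.27)<.08); print(r.sum(),np.nanmean(X[r],0))
a=cv2.resize(t["image"][180:255,200:350],(800,400),interpolation=cv2.INTER_CUBIC)
v,u=np.where(r); b=cv2.resize(s["image"][180:280,240:390],(600,400),interpolation=cv2.INTER_CUBIC)[:, :600]
cv2.imwrite("pics/c2a.png",a);cv2.imwrite("pics/c2b.png",b)
print(proj(t,[[*(RO+np.array([np.cos(RA),np.sin(RA)])*.115),.026],[.525,.2651,.04]]))
E
```

```text
handle (array([0.5243, 0.2666]), 0.032916270196437836, 0.01082881260663271, np.float64(0.010694949090351846)) [0.5243 0.2662 0.12  ] 75
110 [0.5193 0.26   0.1061]
[[327.5559 193.3063]
 [221.4525 227.4986]]
```

View pics/c2a.png

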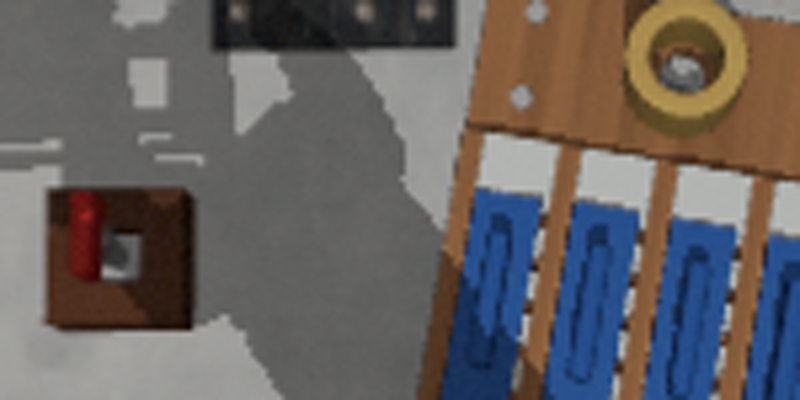

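View pics/c2b.png

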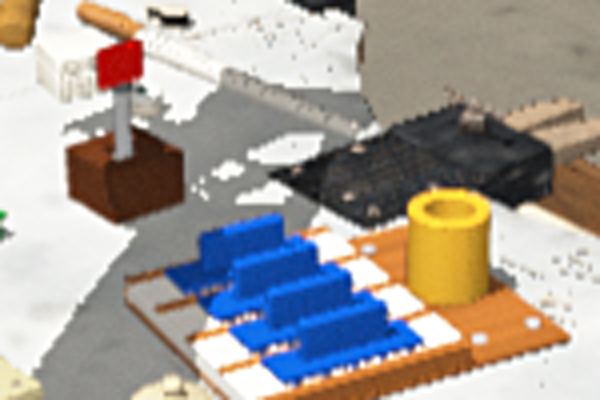

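```bash
cat > key.py <<'E'
from h import *
S=np.array([.5247,.2650]); T=rk(.115,0)+[0,-.0013]
manip.move_pose([*S,.20],rv(0)); manip.set_gripper(.04)
manip.move_linear([*S,.089],rate=.1); manip.set_gripper(0,force=45); st("grip")
manip.move_linear([*S,.20],rate=.1); s=st("lift"); assert s["gripper_width"]>.006
manip.move_pose([*T,.20],rv(-.32)); manip.dwell(.2)
c=cams.capture("scene"); cv2.imwrite("pics/key3.png",cv2.resize(c["image"][140:290,240:440],None,fx=4,fy=4))
f0=st("above")["contact_force"][2]; manip.move_linear([*T,.147],rate=.1)
def d(x,y): return T+np.array([x,y])
ok=False
for yaw in(-.32,-.2,-.45):
    for o in[(0,0),(.0012,0),(-.0012,0),(0,.0012),(0,-.0012)]:
        p=d(*o); z0=manip.state()["tool_pos"][2]
        manip.move_pose([*p,z0+.002],rv(yaw))
        z=lower(p,z0,.091,10,f0=f0); tz=st(f"try {yaw} {o} z{z:.4f}")["tool_pos"][2]
        if tz<.0955: ok=True;break
        manip.move_linear([*p,max(tz+.004,.112) if tz<.12 else .147],rate=.05)
    if ok: break
print("on nut",ok)
E
python3 key.py
```

```text
grip 62.1 [0.5249 0.265  0.0893] F [-0.1 -0.3  1.6] w 0.01
lift 63.3 [0.5241 0.2647 0.1989] F [-0.3 -0.4 -0.8] w 0.0095
above 64.6 [0.607  0.0164 0.2   ] F [-0.3  0.  -1.8] w 0.0098
try -0.32 (0, 0) z0.0910 72.8 [0.6072 0.0149 0.0911] F [-0.1  0.5 -1.1] w 0.0095
on nut True
```

```bash
python3 - <<'E'
from h import *
T=rk(.115,0)+[0,-.0013]; y=-.32
m0=manip.state()["moment"][2]
while y>-1.95:
    y-=.1; manip.move_pose([*T,.091],rv(y)); s=manip.state(); dm=s["moment"][2]-m0
    print(round(s["clock"],1),round(y,2),round(yawof(s),3),"Mz",round(dm,3),np.round(s["contact_force"],1),round(s["tool_pos"][2],4))
    if abs(dm)>.9: break
manip.dwell(.4)
s=st("end"); print(s["moment"],yawof(s))
for n in("top","scene"):
    c=cams.capture(n); np.savez(f"{n}3.npz",**c)
    cv2.imwrite(f"pics/{n}3.png",cv2.resize(c["image"][140:290,240:440],None,fx=4,fy=4))
E
```

```text
73.1 -0.42 -0.417 Mz 0.083 [-0.5  0.2 -0.9] 0.0911
73.3 -0.52 -0.516 Mz 0.063 [-0.5 -2.5 -0.9] 0.091
73.6 -0.62 -0.615 Mz 0.123 [-0.4 -3.9 -0.3] 0.091
73.8 -0.72 -0.715 Mz 0.091 [-0.1 -5.  -0.3] 0.091
74.1 -0.82 -0.814 Mz 0.099 [-0.6 -6.2  0.4] 0.091
74.3 -0.92 -0.914 Mz 0.064 [-1.  -4.8 -0.2] 0.0909
74.6 -1.02 -1.014 Mz 0.088 [-2.  -5.8  0.3] 0.091
74.8 -1.12 -1.114 Mz 0.045 [-1.9 -5.   0.9] 0.091
75.1 -1.22 -1.214 Mz 0.048 [-2.4 -6.3  0.6] 0.0909
75.3 -1.32 -1.314 Mz 0.044 [-2.6 -6.1  0.5] 0.0909
75.6 -1.42 -1.414 Mz 0.094 [-2.4 -4.5  1.7] 0.0909
75.8 -1.52 -1.514 Mz 0.06 [-2.5 -4.7  1.3] 0.0909
76.1 -1.62 -1.614 Mz 0.01 [-2.9 -4.8  2.3] 0.0909
76.3 -1.72 -1.714 Mz 0.037 [-3.1 -4.2  1. ] 0.0908
76.6 -1.82 -1.814 Mz 0.062 [-3.1 -5.7  0.4] 0.0909
76.8 -1.92 -1.914 Mz 0.005 [-2.  -4.   1.4] 0.0908
77.1 -2.02 -2.014 Mz 0.2 [-3.5 -4.2  1.3] 0.0908
end 77.5 [0.6061 0.0148 0.0908] F [-2.7 -4.3  2.5] w 0.0097
[-1.09861765  0.82546818  0.18606754] -2.013387028446698
```

View pics/scene3.png

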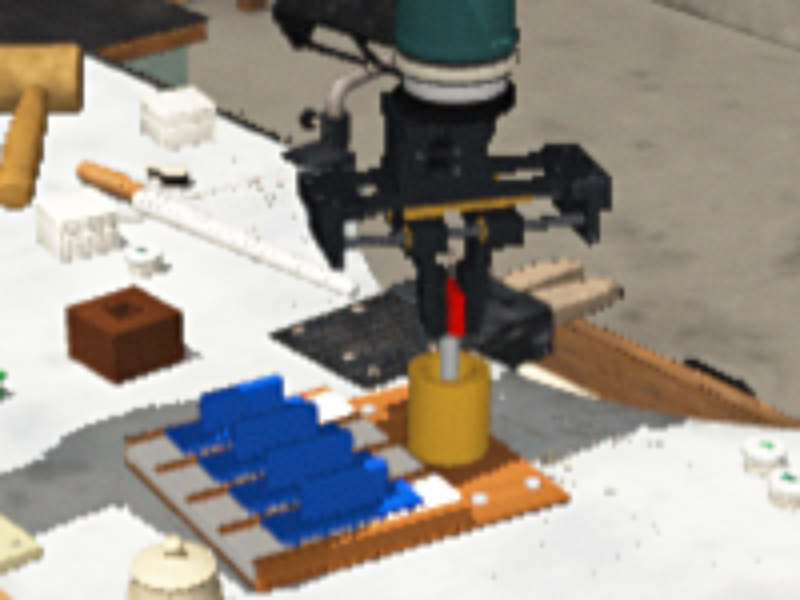

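```bash
python3 - <<'E'
from h import *
T=rk(.115,0)+[0,-.0013]; y=-2.02
for i in range(8):
    y-=.05; manip.move_pose([*T,.091],rv(y)); manip.dwell(.15); s=manip.state(); 
    print(round(y,2),round(yawof(s),3),"M",np.round(s["moment"],3),np.round(s["contact_force"],1),s["joint_pos"][5].round(3),s["tau"][5].round(3))
    if abs(s["moment"][2])>.8: break
c=cams.capture("top");X=cloud(c); m=masks(c)
r=(m((0,150,70),(8,255,255))>0)&(X[...,2]>.08)&(abs(X[...,0]-.607)<.06)&(abs(X[...,1]-.015)<.06); print(r.sum())
E
```

```text
-2.07 -2.064 M [-1.038  0.85   0.241] [-3.8 -3.9  0.7] 0.477 0.239
-2.12 -2.114 M [-1.032  0.777  0.417] [-2.5 -5.   0.8] 0.527 0.436
-2.17 -2.164 M [-0.977  0.835  0.345] [-4.  -4.1  1.6] 0.577 0.334
-2.22 -2.214 M [-1.014  0.898  0.45 ] [-3.4 -3.9  1.2] 0.627 0.454
-2.27 -2.267 M [-0.644  0.814  0.698] [-2.6 -2.3 -0.4] 0.68 0.678
-2.32 -2.319 M [-0.775  1.058  0.018] [-4.4 -3.4  0.7] 0.732 0.009
-2.37 -2.369 M [-0.938  0.991 -0.028] [-3.5 -3.1 -2.7] 0.781 -0.055
-2.42 -2.419 M [-0.918  0.918  0.329] [-3.9 -3.  -5.2] 0.831 0.263
0
```

```bash
python3 - <<'E'
from h import *
s=st("now"); T=rk(.115,0)+[0,-.0013]
c=cams.capture("scene"); a=c["image"][200:280,310:390]; cv2.imwrite("pics/s4.png",cv2.resize(a,(480,480),interpolation=cv2.INTER_CUBIC))
E
```

```text
now 80.8 [0.6066 0.0149 0.0904] F [-2.6 -3.7 -4.1] w 0.0093
```

View pics/s4.png

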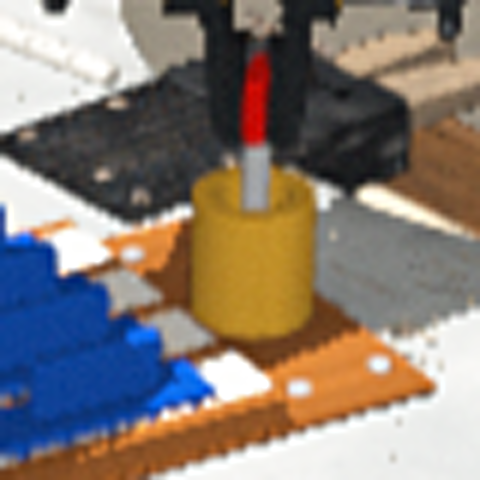

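```bash
python3 - <<'E'
from h import *
T=rk(.115,0)+[0,-.0013]
manip.move_pose([*T,.0905],rv(-2.35)); manip.dwell(.2); print(manip.state()["moment"])
for z in(.094,.098,.104,.112,.13,.19): manip.move_linear([*T,z],rate=.05); st("up")
manip.dwell(.3)
c=cams.capture("scene"); np.savez("scene4.npz",**c); a=c["image"][165:265,290:390]; cv2.imwrite("pics/s5.png",cv2.resize(a,(600,600),interpolation=cv2.INTER_CUBIC))
E
```

```text
[-0.81968674  1.09607     0.09016362]
up 81.6 [0.6056 0.0151 0.0907] F [  2.2  -3.5 -24. ] w 0.0097
up 81.8 [0.6056 0.0152 0.096 ] F [ -0.6  -2.8 -21.1] w 0.0098
up 82.1 [0.6051 0.0153 0.1014] F [ -0.2  -2.4 -24.6] w 0.0096
up 82.4 [0.6089 0.0157 0.1159] F [-4.8  1.1  0.4] w 0.0098
up 82.9 [0.6083 0.0149 0.1313] F [-1.9  0.6 -0.3] w 0.0098
up 84.3 [0.6068 0.0149 0.1895] F [-0.2 -0.1 -0.2] w 0.0098
```

View pics/s5.png

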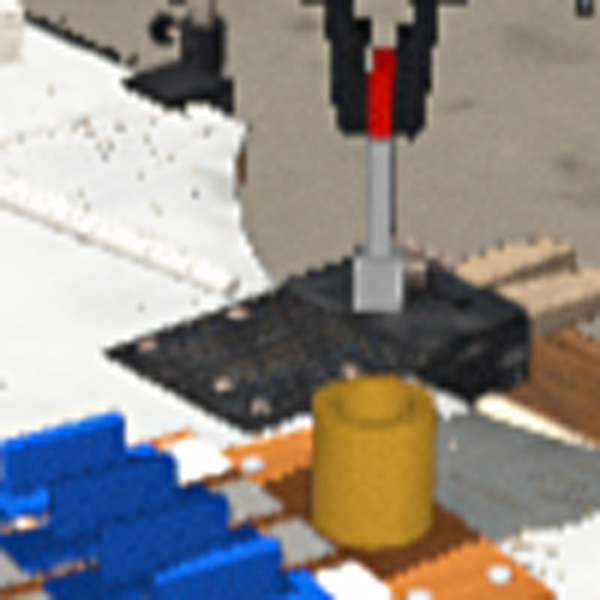

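```bash
python3 - <<'E'
from h import *
T=rk(.115,0)+[0,-.0013]
manip.move_pose([*T,.19],rv(-1.67)); manip.move_linear([*T,.112],rate=.1); manip.dwell(.2)
f0=manip.state()["contact_force"][2]
z=lower(T,.112,.091,8,f0=f0,step=.003); s=st(f"z{z:.4f}"); y=-1.67; m0=s["moment"][2]
if s["tool_pos"][2]<.096:
  while y>-2.1:
    y-=.05; manip.move_pose([*T,.091],rv(y)); manip.dwell(.15); s=manip.state(); print(round(y,2),"Mz",round(s["moment"][2]-m0,3),np.round(s["contact_force"],1),round(s["gripper_width"],4))
    if abs(s["moment"][2]-m0)>.35: break
E
```

```text
z0.1030 87.2 [0.6081 0.0149 0.1049] F [-1.6 -0.3  7.5] w 0.0098
```

```bash
python3 - <<'E'
from h import *
s=dict(np.load("scene4.npz"))
for dz in(.079,.055,.049,.004,0,-.026):
    p=proj(s,[.6068,.0149,.1895-dz])[0]; print(dz,((p-[290,165])*6).round(1), (proj(s,[.6068+.005,.0149,.1895-dz])[0]-p)*6)
g=s["image"].astype(int)
# row profiles of the shaft and socket: columns that are grey and close in depth
X=cloud(s)
for v in range(187,218,2):
    u=[u for u in range(335,370) if abs(X[v,u,0]-.6)<.04 and abs(X[v,u,1])<.05 and X[v,u,2]>.1]; print(v,u[0] if u else None,u[-1] if u else None)
E
python3 - <<'E'
import sys;sys.path.insert(0,'.')
from h import *
T=rk(.115,0)+[0,-.0013]
manip.move_linear([*T,.112],rate=.05); f0=manip.state()["contact_force"][2]
for yaw in(-1.8,-1.92,-2.05,-2.2,-2.35,-1.55):
    manip.move_pose([*T,.112],rv(yaw)); manip.dwell(.1)
    z=lower(T,.110,.091,7,f0=f0,step=.003); s=st(f"{yaw} z{z:.4f}")
    if s["tool_pos"][2]<.098: break
    manip.move_linear([*T,.112],rate=.05)
E
```

```text
0.079 [376.4 295.8] [ 8.79534794 -3.23515151]
0.055 [377.2 244.2] [ 8.85486182 -3.16626419]
0.049 [377.4 231.2] [ 8.8698357  -3.14865696]
0.004 [379.  132.3] [ 8.98336475 -3.01154552]
0 [379.2 123.4] [ 8.99356135 -2.99891681]
-0.026 [380.1  64.9] [ 9.06026027 -2.91502471]
187 347 359
189 351 355
191 351 355
193 351 355
195 351 355
197 351 355
199 351 355
201 351 355
203 351 355
205 351 355
207 349 356
209 349 356
211 349 356
213 349 356
215 349 356
217 None None
-1.8 z0.1010 88.7 [0.609  0.0149 0.1043] F [-3.2  0.1 13.9] w 0.0097
-1.92 z0.1010 90.2 [0.6089 0.0149 0.1042] F [-3.5 -0.3 14.8] w 0.0097
-2.05 z0.1010 91.8 [0.6089 0.015  0.1043] F [-3.4  0.1 15. ] w 0.0097
-2.2 z0.1010 93.3 [0.609  0.015  0.1044] F [-2.8  0.4 14.9] w 0.0097
-2.35 z0.1010 94.9 [0.609  0.015  0.1043] F [-3.   0.4 14.5] w 0.0099
-1.55 z0.1010 96.9 [0.6089 0.0149 0.1042] F [-2.2 -0.2 13.8] w 0.0098
```

```bash
python3 - <<'E'
from h import *
T=rk(.115,0)+[0,-.0013]; ims=[]
manip.move_linear([*T,.21],rate=.15)
for yaw in(-.74,-3.88):
    manip.move_pose([*T,.21],rv(yaw)); manip.dwell(.4)
    s=cams.capture("scene"); tp=manip.state()["tool_pos"]; X=cloud(s)
    near=(abs(X[...,0]-.607)<.05)&(abs(X[...,1]-.015)<.05)
    p0=proj(s,tp)[0]; e=(proj(s,tp+[.0074,-.0067,0])[0]-p0)[0]/10
    hsv=cv2.cvtColor(s["image"],cv2.COLOR_BGR2HSV)
    red=near&((hsv[...,0]<8)&(hsv[...,1]>140)); v,u=np.where(red); print(yaw,"px/mm",e,"red",u.min()-p0[0],u.max()-p0[0],len(u))
    for z0,z1,n in((-.05,-.010,"shaft"),(-.077,-.06,"sock")):
        k=near&(X[...,2]>tp[2]+z0)&(X[...,2]<tp[2]+z1); v,u=np.where(k)
        print(n,len(u),"offset mm",(u.mean()-proj(s,tp+[0,0,(z0+z1)/2])[0][0])/e)
    a=s["image"][int(p0[1])-30:int(p0[1])+50,int(p0[0])-30:int(p0[0])+30]; ims.append(cv2.resize(a,(390,520),interpolation=cv2.INTER_CUBIC))
cv2.imwrite("pics/two.png",np.hstack(ims)); st()
E
```

```text
-0.74 px/mm 0.4042793630757444 red -7.429566449323659 5.570433550676341 65
shaft 71 offset mm -0.8941819281569712
sock 51 offset mm -1.6964981079026262
-3.88 px/mm 0.4042706199599195 red -6.412062505736969 7.587937494263031 72
shaft 73 offset mm -0.06428845059519807
sock 46 offset mm -1.2418134884090923
 102.4 [0.6071 0.0149 0.21  ] F [-0.4  0.5 -1.4] w 0.0093
```

View pics/two.png

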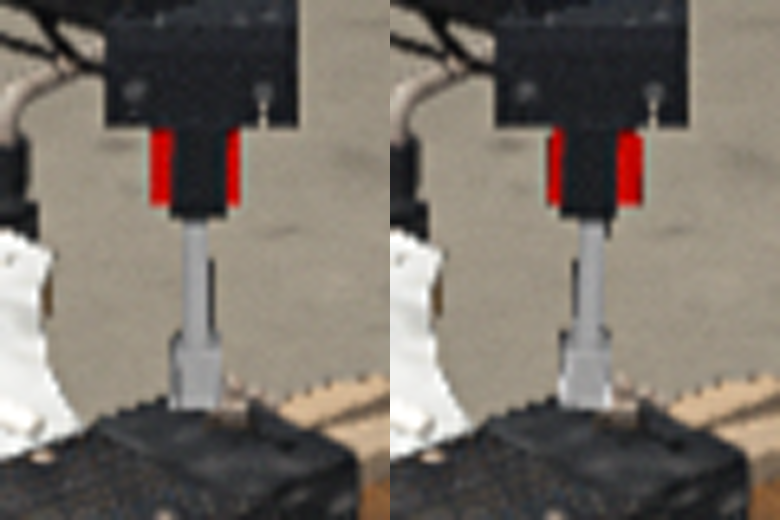

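```bash
cat > search.py <<'E'
from h import *
T=rk(.115,0)+[0,-.0013]
manip.move_pose([*T,.112],rv(-1.67)); found=None
import itertools
for yaw in(-1.67,-1.8,-1.55,-1.95,-1.4,-1.25,-1.1):
    if manip.state()["clock"]>135: break
    manip.move_pose([*(T+[-.0007,-.0007]),.1075],rv(yaw))
    best=9
    for o in[(-.7,-.7),(-.7,-1.6),(.3,-1.6),(.3,-.7),(.3,.2),(-.7,.2),(-1.6,.2),(-1.6,-.7),(-1.6,-1.6)]:
        p=T+np.array(o)*1e-3; manip.move_linear([*p,.1015],rate=.03)
        s=manip.state(); best=min(best,s["tool_pos"][2])
        if s["tool_pos"][2]<.1028: found=(yaw,o); break
    s=st(f"{yaw} {o} best {best:.4f}")
    if found: break
    manip.move_linear([*p,.1075],rate=.05)
if found:
    manip.move_linear([*p,.0915],rate=.03); st(f"in {found}")
E
python3 search.py
```

```text
-1.67 (-0.7, -0.7) best 0.1011 104.9 [0.6062 0.0143 0.1011] F [ 1.  -0.2 -0.7] w 0.0095
in (-1.67, (-0.7, -0.7)) 105.4 [0.6064 0.0142 0.0913] F [ 0.   0.4 -1.6] w 0.0098
```

```bash
python3 - <<'E'
from h import *
p=rk(.115,0)+[-.0007,-.0020]; y=-1.67; m0=manip.state()["moment"][2]
while y>-2.1:
    y-=.05; manip.move_pose([*p,.0915],rv(y)); manip.dwell(.2); s=manip.state(); dm=s["moment"][2]-m0
    print(round(y,2),"Mz",round(dm,3),np.round(s["contact_force"],1),s["tau"][5].round(3))
    if abs(dm)>.3: break
manip.move_pose([*p,.0915],rv(y+.1)); manip.dwell(.2); print(manip.state()["moment"][2]-m0)
for z in(.097,.105,.115,.2): manip.move_linear([*p,z],rate=.06); st("up")
E
```

```text
-1.72 Mz -0.041 [ 0.1  0.1 -1. ] -0.007
-1.77 Mz -0.038 [ 0.3  0.7 -1. ] -0.007
-1.82 Mz 0.019 [-1.   0.7 -1.1] -0.004
-1.87 Mz -0.057 [-1.2  0.2  0.1] 0.001
-1.92 Mz -0.014 [-1.8  1.1 -1.2] 0.036
-1.97 Mz 0.062 [-2.3  1.4 -2.1] 0.146
-2.02 Mz 0.209 [-2.1  1.2 -1.7] 0.232
-2.07 Mz 0.236 [-2.2  0.8 -2.2] 0.254
-2.12 Mz 0.488 [-3.2  0.1 -2.5] 0.511
0.2938171496405837
up 110.2 [0.6054 0.0143 0.0955] F [ -1.    0.1 -14.9] w 0.0098
up 110.5 [0.6086 0.0139 0.1082] F [-1.8  0.4 -1.2] w 0.0097
up 110.8 [0.608  0.0141 0.1172] F [-0.7  1.1 -2.1] w 0.0095
up 112.3 [0.6061 0.0143 0.1994] F [ 0.7 -0.3 -1.3] w 0.0096
```

```bash
python3 - <<'E'
from h import *
S=np.array([.5249,.2650])
manip.move_pose([*S,.20],rv(0)); manip.dwell(.2); f0=st("above")["contact_force"][2]
manip.move_linear([*S,.126],rate=.1)
ok=False
for o in[(0,0),(0,-1.2),(0,1.2),(-1.2,0),(1.2,0),(-1.2,-1.2),(1.2,-1.2),(1.2,1.2),(-1.2,1.2),(0,-2.2),(0,2.2)]:
    p=S+np.array(o)*1e-3; manip.move_linear([*p,.124],rate=.05)
    z=lower(p,.124,.090,9,step=.004,f0=f0); s=st(f"{o} z{z:.3f}")
    if s["tool_pos"][2]<.094: ok=True;break
    if s["tool_pos"][2]<.112: print("partial"); break
print(ok)
if ok:
    manip.set_gripper(.04); manip.move_linear([*p,.2],rate=.1); st("rel")
    manip.set_joints(jt(.0,.50,.45,-1.57)); manip.set_joints(jt(-.55,.50,.40,-2.1)); manip.dwell(.3)
    for n in("top","scene"):
        c=cams.capture(n); np.savez(f"{n}5.npz",**c); cv2.imwrite(f"pics/{n}5.png",cv2.resize(c["image"][140:290,190:390],None,fx=4,fy=4))
        if n=="top": [print(np.round(np.r_[k[0],k[1:2],k[2],k[3:]],4)) for k in combs(c)]
E
```

```text
above 114.0 [0.5252 0.2644 0.2   ] F [-0.1 -1.1 -0.3] w 0.0095
(0, 0) z0.116 115.7 [0.5259 0.2655 0.1188] F [-3.7 -1.7 12.3] w 0.0095
(0, -1.2) z0.090 118.5 [0.5248 0.2637 0.0898] F [-2.3 -0.2 -2. ] w 0.0097
True
rel 120.3 [0.5243 0.2635 0.199 ] F [-0.3  0.1 -0.1] w 0.0403
[ 5.038e-01  1.023e-01 -1.670e-01  5.037e-01  1.021e-01  9.850e-02
  2.950e-02  5.370e-02  5.180e+02]
[ 4.980e-01  5.880e-02 -1.663e-01  4.979e-01  5.890e-02  9.820e-02
  2.920e-02  5.360e-02  5.180e+02]
[ 4.903e-01  1.570e-02 -1.700e-01  4.896e-01  1.610e-02  9.860e-02
  2.930e-02  5.310e-02  5.180e+02]
[ 4.821e-01 -2.740e-02 -1.681e-01  4.819e-01 -2.690e-02  9.820e-02
  2.940e-02  5.360e-02  5.170e+02]
```

View pics/scene5.png

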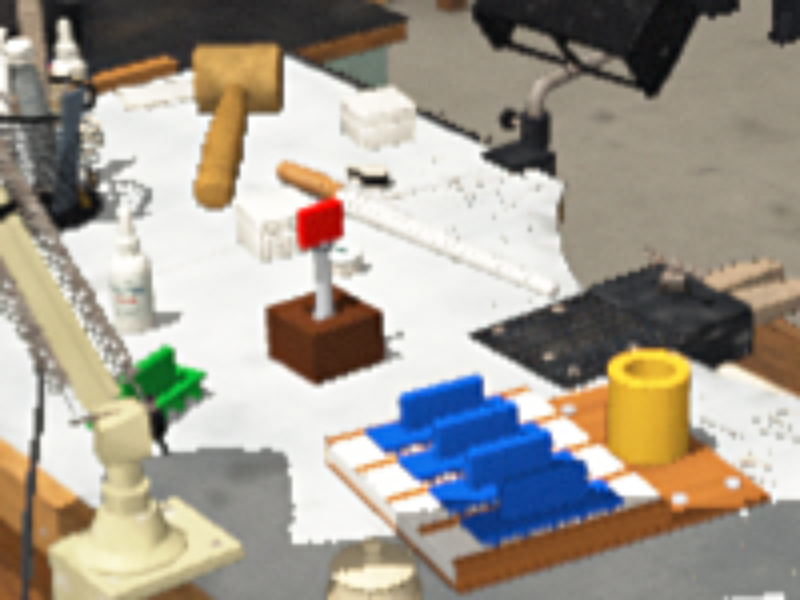

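View pics/top5.png

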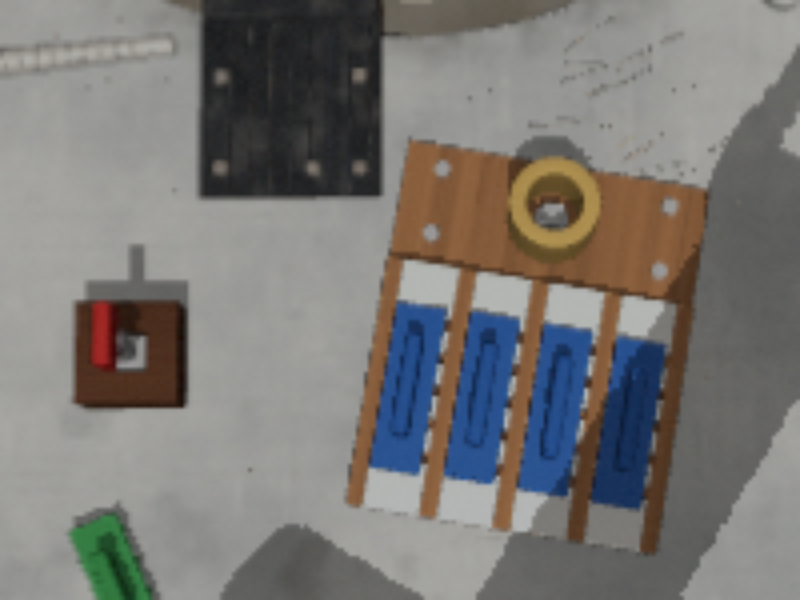

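```bash
python3 - <<'E'
from h import *
X=cloud(dict(np.load("top5.npz"))); r=(abs(X[...,0]-.524)<.03)&(abs(X[...,1]-.266)<.03)&(X[...,2]>.1); print("key top z",np.nanmedian(X[r][:,2]),np.nanmean(X[r],0))
from cell import order
order.close_job(); st("done")
E
```

```text
key top z 0.11853793606560048 [0.52574994 0.26517957 0.11686426]
the job is handed in; nothing more can be done
the job is handed in; nothing more can be done
```

I set all four blue combs into rows of their own, tightened the clamp nut with the key, and put the key back in its stand. I then handed the job in, at about 121 s of the 208 s allowed.

**Combs:** Each one went fully down on the first try. The last pictures show rib tops at about 53 mm, where a seated comb should read 52 mm. Their angles are within about 0.004 rad of the rack's. The camera puts them about 1.5–2 mm to the left (+y) of where I lowered them, a mismatch that fits the camera's own calibration error and stays inside the 4 mm limit. One comb was knocked about 3 cm aside partway through; I found it again before picking it up.

**Clamp nut:**
- **First turn:** It ran into a firm stop. I pushed on too far there, to about 0.7 N m, and the torque suddenly dropped as something slipped. The socket then jammed on the nut and needed about 24 N to lift off.
- **Check:** I put the key back on to be sure. The first attempts were blocked because it was about 1 mm off centre. Once corrected, it dropped on freely at the angle of a tight nut and met the stop again, at about 0.5 N m.
- **Not confirmed directly:** I judged the nut tight from that torque and fit; I could not read its angle.

**Key:** It caught the rim of the stand once, then went in fully after a 1.2 mm shift. It stands upright, with its top measured at 118.5 mm (120 mm expected) and centred to about 1 mm.

In the last picture the glue bottle still stands upright. I did not measure the jar, bottle or box positions at the end. I saw no contact with anything I wasn't handling.

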